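# Clamp a separation column in the ratchet clamp

## Task

Clamp the spare separation column so that its end fitting can be undone afterwards: slide it along its cradle until its far end meets the clamp's end stop, then take the black ball knob and pump the ratchet lever with full strokes until you feel the spring foot come down on the column, and give it just one more click so that the column is held firmly but not crushed. Leave the lever raised and let go; do not disturb the vial, the bottle or the spanner.

Things in the scene. Friction and masses are not known exactly. Their poses are not given: they have to be found in the camera images.
- clamp: Bench clamp fixed to the worktop: slate-grey base (x -55 to 61, y -50 to 50, 12 mm high), post, tall narrow head (top at 230 mm) guiding a vertical toothed ram. Origin: on the worktop under the ram; x from ram to post, y along the cradle, z up. Black cradle: channel along y, y -60 to 60 mm, 18.5 mm wide, floor at z 30, walls to z 41 mm, open at both ends.
- end_stop (a point): Middle of the end stop's face, at clamp y = -90.7, z = 37 mm: an upright plate 30 mm wide, 56 mm high, beyond the cradle's -y end; its face looks along the clamp's +y. Axes as the clamp's.
- lever_pivot (a point): Middle of the lever's pivot pin, at clamp x = 45, y = 0, z = 150 mm; the pin lies along the clamp's y. Axes as the clamp's.
- lever_knob (a point): Centre of the black ball knob (30 mm diameter) at the end of the lever's steel bar, 152 mm from the pivot towards clamp -x, at z = 150 mm when the lever is level. Can be pinched from above, fingers on its +y and -y sides; it turns easily between the fingers as the lever swings.
- lever (a joint): rad: 0 = fully raised (0.14 above level), grows as the knob goes down, 0.25 = fully lowered (hard stops; 38 mm at the knob). No return spring, stays where left. Each down stroke to 0.225 or more after a raise to 0.04 or less moves the ram one click (6 mm) down; it cannot go back. Push at the knob near the stroke's end: free 1 N, foot's first contact 6 N, next click 11 N, one too many 16 N.
- clamp_foot: Spring foot under the ram: round pad, 23 mm across. Origin: centre of its lower face, on the ram's axis (clamp x = y = 0). Starts 5 to 30 mm above the column. Spring: 4 N preload, then 3 N per mm: it rests on the column with about 8 N at the click of first contact, 24 N one click later, 39 N two clicks later.
- column: Separation column: pale grey tube with hexagonal ends, 181 mm long (its y axis), 16 mm wide, 14 mm high, 0.19 kg, loose in the cradle along clamp y. Origin: mid-length, on its underside; axis 7 mm above. Its ends, 7 mm noses, are 90.5 mm from the origin. It starts 18 to 45 mm short of the stop, sticking out on the +y side; home, its origin is at clamp y = 0. Slides with 1 to 2 N.
- vial: Bystander: 20 ml glass vial with white cap, diameter 27 mm, 60 mm high, loose. Origin: centre of its underside.
- buffer: Bystander: white bottle with red screw cap, diameter 52 mm, 100 mm high, loose. Origin: centre of its underside.
- spanner: Bystander: open-ended spanner lying flat, 140 mm long (its y axis), 27 mm wide, 5 mm thick, loose. Origin: centre of its underside.

How it is judged:
By the outcome, as a careful person would: the job done as asked, in the order asked, and still so for the second after the job is handed in, with the robot touching nothing.
It also fails if it takes over 61 s, if anything falls off the work surface, if the arm or the gripper's body presses on something with over 40 N, if the wrist force passes 120 N, or if a joint passes its speed limit or range.

## Robot

A 7-joint arm with a two-finger parallel gripper is mounted at the origin on the work surface; the furniture and walls round the work are solid. World frame = base frame: x ahead of the robot, y to its left, z up, the work surface at z = 0. Lengths are in m, angles in rad, forces in N, time in s.
With the tool pointing down it reaches from about 0.35 to 0.9 m from the base axis. Payload 8.1 kg.
Tool frame: the origin (TCP) lies on the centre line of the jaws, within the pads' length; the fingertips stand 14 mm ahead of it and the grasp point (between the pads) lies 5 mm behind it; z points along the fingers, y is the direction in which the jaws open and shut (so a half turn about z gives the same grasp; the last joint's range is limited). The gripper opens to 92 mm and grips with 3 to 60 N. Pads are 19 mm wide; open, the fingers measure 130 mm over their backs; the gripper's body (75 mm by 190 mm) begins 47 mm behind the grasp point.
Start: joints at [-1.226, 0.434, 0.025, 1.573, -0.012, 1.134, -0.075], TCP at [0.271, 0.563, 0.241] pointing down, gripper open.
Joint ranges: [-2.62, 2.62], [-0.44, 2.09], [-1.27, 1.32], [0.08, 2.57], [-1.32, 4.46], [0.12, 2], [-2.74, 2.74]. Speed limits (rad/s): [2.22, 2.22, 3.01, 3.01, 3.14, 3.14, 3.14].

## Interface

Orientations are given as a rotation vector (axis times angle).
In Python, from cell import observe, eyes, arm gives the robot as it stands.
- The arm moves only by the tool step_arm, never from a script. Its argument "series" is a list that holds one entry, the list of rows, each a list of 5 numbers: the finger opening in m, from 0 to 0.0918, then the shift along the world's x, y, z in m, then the turn about the world's z in degrees. In form: [[[hand, dx, dy, dz, spin], ...]]. A call has 1 to 20 rows; each row is the pose to reach, as a shift and turn from the pose measured when the call began; what a row does not reach only later rows make up. A row lasts 1/12 s, in which the tool goes at most 41.7 mm and 7.16 degrees, less where a joint would pass 70% of its speed; a pose out of reach is approached as far as the arm can. A call with a gripper value outside its range is refused whole. The fingers move at their own pace and stop on an object; "squeeze" is the grip in N (left out, the last holds). Time passes only in rows, so rows that repeat a pose let the fingers close. It gives the time, the measured TCP pose, the force and the opening at its end, in the units of the state.
- observe(): the state, without advancing time (a new reading comes with each control period).
- eyes.get_image(name): name is "scene" or "side" or "wrist"; returns (picture, depth): 400x640x3 uint8, red, green, blue; 400x640 float32, m along the optical axis (not along the pixel's ray), 0 where there is no reading.
- eyes.camera_params(name): a dict with "intrinsics" (3x3 intrinsics, pixels), "position" and "attitude" of the camera in the world. Camera axes: x right, y down, z forward; pixel columns grow to the right and rows downward; lengths in m; the calibration is good to about 2 mm. A picture is of the moment at which its call begins: read the wrist's pose just before it. camera_params takes no time and is no camera call; for the wrist camera it gives the pose at the moment of the call.
- arm.sign_off(): hands the job in, once; it reports no verdict.
The state is a dict: "clock": time; "joints": joint angles; "dq": joint speeds; "joint_efforts": joint torques, N m; "position": TCP position; "ee_rot": TCP orientation; "force": force on the tool from outside, world axes, zero at the start; "ft_torque": the same for the moment, N m; "width": opening from 0.0 (shut) to 1.0 (fully open).
Only numpy, scipy, OpenCV 4.12 (cv2) and the standard library are available. Lean on these libraries where they do the work, as an engineer would, in place of code of your own. Each camera call takes 0.05 s, during which the arm holds its last target.

## Working session

There is one attempt and no reset: what is moved stays moved. The work goes in short steps, Python scripts to look and compute and a tool call to move; the robot and the scene stay as the last step left them, time stands still between calls to the robot, and variables do not carry over. Pictures are saved under pics/ and viewed, and the job is handed in when it is done.

Besides the shell and the picture viewer there is one more tool, called after ">>>" as a command line: name --argument value ..., lists and objects as JSON in quotes. step_arm: Moves the arm, as the interface text tells. Its arguments: {"type":"object","properties":{"series":{"type":"array"},"squeeze":{"type":"number"}},"required":["series"]}

```bash
ls; mkdir -p pics
cat > h.py <<'E'
import numpy as np,cv2
from scipy.spatial.transform import Rotation as R
from cell import observe,eyes,arm
def grab(n,f):
    p=eyes.camera_params(n); im,d=eyes.get_image(n)
    cv2.imwrite('pics/%s.png'%f,im[:,:,::-1]); np.savez('pics/%s.npz'%f,im=im,d=d,K=p['intrinsics'],t=p['position'],a=np.array(p['attitude']))
    return im,d,p
def load(f):
    z=np.load('pics/%s.npz'%f); return z
def rot(a):
    a=np.array(a); 
    return a if a.shape==(3,3) else R.from_rotvec(a).as_matrix() if a.shape==(3,) else R.from_quat(a).as_matrix()
def cloud(z):
    d=z['d'];K=z['K'];v,u=np.mgrid[:d.shape[0],:d.shape[1]]
    c=np.stack([(u-K[0,2])/K[0,0]*d,(v-K[1,2])/K[1,1]*d,d],-1)
    return c@rot(z['a']).T+z['t']
def ray(z,u,v,h):
    K=z['K'];r=rot(z['a'])@np.array([(u-K[0,2])/K[0,0],(v-K[1,2])/K[1,1],1]);t=z['t']
    return t+r*(h-t[2])/r[2]
E
python3 - <<'E'
from h import *
print(observe())
for n in ['scene','side','wrist']:
    im,d,p=grab(n,n+'0'); print(n,p)
E
```

```text
pics
{'clock': 0.0, 'joints': array([-1.22557551,  0.43522183,  0.02494728,  1.57410526, -0.01156495,
        1.13400539, -0.07509935]), 'dq': array([-3.23557097e-05,  2.18813214e-03,  2.29311733e-04,  1.70499694e-03,
        1.71184380e-04, -1.56511680e-04,  2.77650007e-04]), 'joint_efforts': array([-3.44820037e-04, -6.67861247e+01,  9.84820314e-01, -3.14458144e+01,
       -6.05315901e-02,  4.32279613e-02,  1.39234121e-04]), 'position': array([0.27045824, 0.56289904, 0.23994223]), 'ee_rot': array([-6.97577059e-01, -3.06296973e+00,  2.48815737e-03]), 'force': array([-0.7821329 ,  0.31269365, -0.00754466]), 'ft_torque': array([-0.00768725,  0.0399001 ,  0.01570383]), 'width': 0.9997940492934516}
scene {'intrinsics': array([[520.20062937,   0.        , 311.17233706],
       [  0.        , 520.20062937, 198.94581684],
       [  0.        ,   0.        ,   1.        ]]), 'position': array([0.3181185 , 0.44428791, 0.92111541]), 'attitude': array([-0.49969625,  2.86272848, -0.9250014 ])}
side {'intrinsics': array([[361.69442352,   0.        , 317.9404002 ],
       [  0.        , 361.69442352, 200.51613351],
       [  0.        ,   0.        ,   1.        ]]), 'position': array([0.18048322, 0.5450903 , 0.55654699]), 'attitude': array([-0.52628762,  2.51596121, -1.43248333])}
wrist {'intrinsics': array([[335.10514841,   0.        , 320.28119358],
       [  0.        , 335.10514841, 200.88044706],
       [  0.        ,   0.        ,   1.        ]]), 'position': array([0.19846698, 0.59811064, 0.3836459 ]), 'attitude': array([2.43413021, 1.53233277, 0.22992875])}
```

View pics/scene0.png

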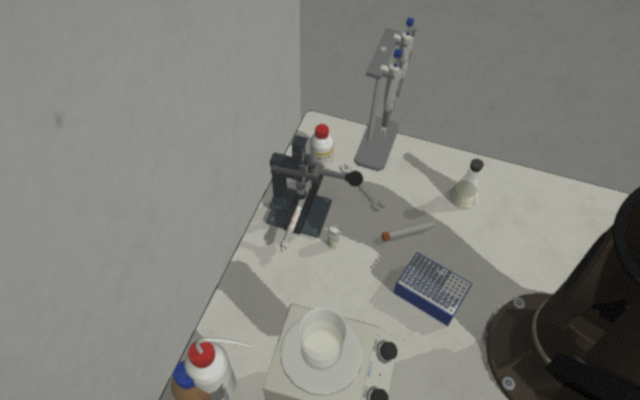

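View pics/side0.png

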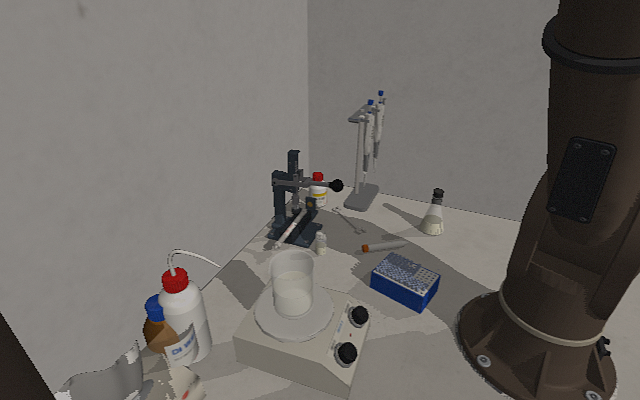

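View pics/wrist0.png

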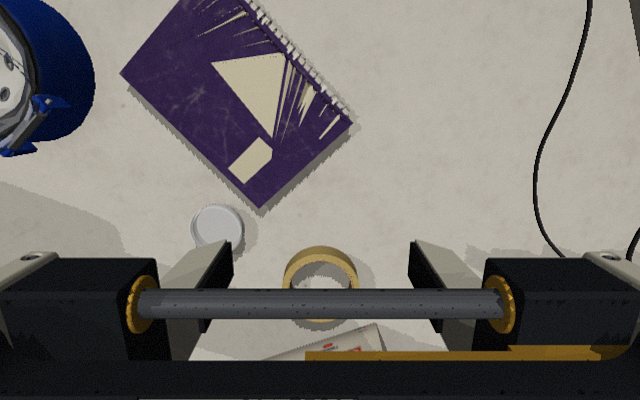

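The scene view has the clamp at about (300,195), knob at (354,179), column from (285,245), vial at (333,236), bottle at (321,140) and spanner at (362,187). The wrist view shows only desk clutter. Zooming in on the clamp next.

Run:
```python
from h import *
for n,(x0,y0,x1,y1) in {'scene0':(240,110,400,260),'side0':(240,130,390,260)}.items():
    z=load(n); c=z['im'][y0:y1,x0:x1,::-1]
    cv2.imwrite('pics/%s_z.png'%n,cv2.resize(c,None,fx=4,fy=4,interpolation=cv2.INTER_CUBIC)[:600])
    P=cloud(z)
    pts={'scene0':[(354,179),(321,131),(334,231),(285,246),(300,140),(290,215),(320,220),(400,130)],'side0':[(336,186),(318,176),(320,237),(277,246),(293,153),(325,232),(300,215)]}[n]
    for u,v in pts: print(n,u,v,P[v,u].round(4), z['d'][v,u])
```

```text
scene0 354 179 [ 0.4304 -0.1339  0.1736] 0.94778365
scene0 321 131 [ 0.5454 -0.29    0.1015] 1.114039
scene0 334 231 [ 0.4467 -0.084   0.0614] 1.0143111
scene0 285 246 [ 0.5289 -0.0304  0.042 ] 1.0155976
scene0 300 140 [ 0.5386 -0.1436  0.2273] 0.92954266
scene0 290 215 [ 0.5465 -0.1036  0.0391] 1.061766
scene0 320 220 [ 0.4896 -0.1286  0.0145] 1.085098
scene0 400 130 [ 0.4031 -0.5396 -0.0921] 1.3829528
side0 336 186 [ 0.4283 -0.1297  0.1681] 0.8154167
side0 318 176 [ 0.5402 -0.2858  0.0982] 1.012507
side0 320 237 [ 0.4464 -0.0822  0.0526] 0.84318274
side0 277 246 [ 0.5305 -0.0268  0.0393] 0.83501667
side0 293 153 [ 0.5341 -0.1288  0.2303] 0.8190376
side0 325 232 [ 0.4705 -0.1726  0.0005] 0.94928986
side0 300 215 [ 0.5369 -0.1613  0.043 ] 0.9413555
```

View pics/scene0_z.png

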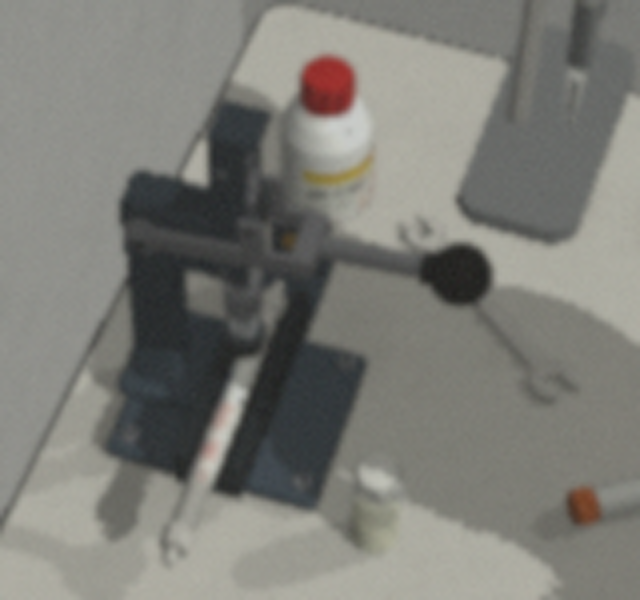

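View pics/side0_z.png

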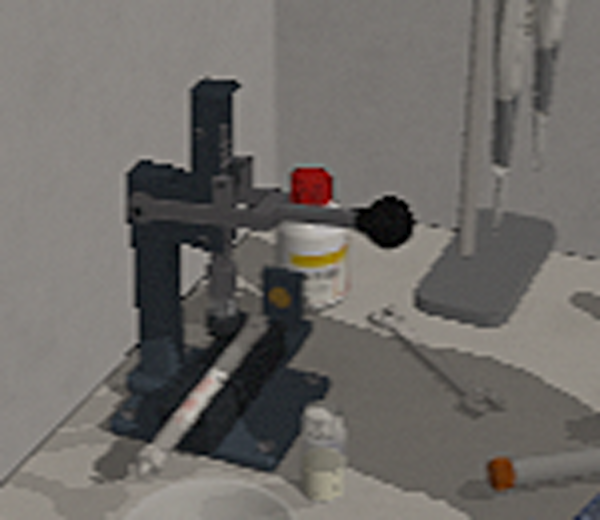

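Run:
```python
from h import *
for n in ['scene0','side0']:
    z=load(n);P=cloud(z);im=z['im'].astype(int)
    box=(P[...,0]>.36)&(P[...,0]<.68)&(P[...,1]>-.32)&(P[...,1]<.05)
    dark=im.sum(2)<200
    b=box&(P[...,2]>.007)&(P[...,2]<.018)&dark
    q=P[b][:,:2]; print(n,'base',len(q)); r=cv2.minAreaRect((q*1000).astype(np.float32)); print(r, cv2.boxPoints(r).round(1).tolist())
    t=box&(P[...,2]>.226)&(P[...,2]<.236); print('top',P[t].mean(0),P[t].min(0),P[t].max(0),t.sum())
    # column : bright, z .03-.05
    c=box&(P[...,2]>.032)&(P[...,2]<.055)&(im.sum(2)>260)&(P[...,0]>.49)&(P[...,1]>-.22)
    q=P[c]; print('col',len(q),q.mean(0)); l=cv2.fitLine((q[:,:2]*1000).astype(np.float32),cv2.DIST_HUBER,0,.01,.01).ravel(); print(l, np.degrees(np.arctan2(l[1],l[0])))
    s=(q[:,:2]*1000-l[2:])@l[:2]; print('ends',l[2:]+l[:2]*s.min(),l[2:]+l[:2]*s.max())
    # knob
    k=box&(im.max(2)<45)&(P[...,0]<.46)&(P[...,2]>.13)
    q=P[k]; A=np.c_[2*q,np.ones(len(q))]; s=np.linalg.lstsq(A,(q**2).sum(1),rcond=None)[0]; print('knob',len(q),s[:3],np.sqrt(s[3]+s[:3]@s[:3]))
    v,u=np.nonzero(k); (cu,cv),rr=cv2.minEnclosingCircle(np.c_[u,v].astype(np.float32)); print(cu,cv,rr,z['K'][0,0]*.015/np.median(z['d'][k]))
    for h in (.15,.16,.17): print(h,ray(z,cu,cv,h))
```

```text
scene0 base 884
((541.2369384765625, -162.947021484375), (114.70184326171875, 160.19476318359375), 2.2491631507873535) [[480.79998779296875, -85.19999694824219], [487.1000061035156, -245.1999969482422], [601.7000122070312, -240.6999969482422], [595.4000244140625, -80.69999694824219]]
top [ 0.53798262 -0.13935695  0.23002544] [ 0.52619825 -0.15340868  0.22601687] [ 0.55107532 -0.12794398  0.23408368] 150
col 395 [ 0.53413465 -0.09331499  0.0424128 ]
[ 3.1282164e-02 -9.9951059e-01  5.3403192e+02 -9.6129974e+01] -88.20737
ends [531.70787675 -21.87337222] [ 537.36371834 -202.58572688]
knob 145 [ 0.43141969 -0.14287504  0.16569178] 0.012636016822229727
353.0384521484375 178.5 7.469374179840088 8.205602609491837
0.15 [ 0.43599402 -0.15260962  0.15      ]
0.16 [ 0.43446539 -0.14486891  0.16      ]
0.17 [ 0.43293675 -0.13712821  0.17      ]
side0 base 569
((532.7614135742188, -197.90293884277344), (238.7086639404297, 120.9225082397461), 83.8988037109375) [[460.0, -310.20001220703125], [580.2000122070312, -323.0], [605.5999755859375, -85.69999694824219], [485.29998779296875, -72.80000305175781]]
top [ 0.53805835 -0.13478352  0.2295597 ] [ 0.52702948 -0.1482674   0.22600737] [ 0.5509381  -0.12558729  0.23143929] 59
col 226 [ 0.53476259 -0.09213319  0.0414479 ]
[ 2.8795986e-02 -9.9958533e-01  5.3406250e+02 -9.3719551e+01] -88.34988
ends [531.85122474 -16.96029913] [ 537.06785166 -198.04330941]
knob 140 [ 0.44615953 -0.2487188   0.15812698] 0.11592210117561301
346.0 156.5 36.21128463745117 6.614532976971367
0.15 [ 0.47621219 -0.33254634  0.15      ]
0.16 [ 0.46893803 -0.31095876  0.16      ]
0.17 [ 0.46166386 -0.28937118  0.17      ]
```

Run:
```python
from h import *
z=load('scene0');P=cloud(z);z2=load('side0');P2=cloud(z2)
A=np.r_[P[z['d']>0],P2[z2['d']>0]]
# max height map 5cm cells
print('cols y:',[round(-.35+.05*j,2) for j in range(20)])
for i in range(14):
    x=.2+.05*i; row=[]
    for j in range(20):
        y=-.35+.05*j; m=(abs(A[:,0]-x)<.025)&(abs(A[:,1]-y)<.025)
        row.append('%3d'%(A[m][:,2].max()*100) if m.sum()>3 else ' . ')
    print('%.2f'%x,' '.join(row))
# knob in side
im=z2['im'].astype(int); k=np.zeros(im.shape[:2],bool); k[176:197,326:347]=True; k&=(im.max(2)<50)&(P2[...,0]<.47)&(P2[...,2]>.13)
k=k.astype(np.uint8); n,l,s,c=cv2.connectedComponentsWithStats(k); i=1+s[1:,4].argmax(); print(s[i],c[i])
a=[]
for zz,uv in ((z,(354.3,178.5)),(z2,(s[i][0]+s[i][2]-s[i][3]/2-.5,s[i][1]+s[i][3]/2-.5))):
    for h in (.15,.16,.171): print(ray(zz,*uv,h).round(4))
```

```text
cols y: [-0.35, -0.3, -0.25, -0.2, -0.15, -0.1, -0.05, 0.0, 0.05, 0.1, 0.15, 0.2, 0.25, 0.3, 0.35, 0.4, 0.45, 0.5, 0.55, 0.6]
0.20   0  12   4   0   0   5   7   7   0   0   0   0  .   72  73  .   .   .   .   . 
0.25   0  12   3   2   0   5   5   7   0   6   4   7   4  71  74  .   .   50  50  . 
0.30   0   0   0   2   2   5   5   5   0   8   9   8   7  .   .   .   .   .   .   . 
0.35   0   0   0   0   2   0   0   0   0   9  18  18   9  .   .   .   .   .   .   . 
0.40  31  27   0   0  17   0   0   0   0  18  18  18   9   0  .   .   .   .   .   . 
0.45  31  27   0   0  18   6   0   0   0   9  18   9   7   3  .   .   .   .   .   . 
0.50   1   7   1   4  18  18   0   0   0   0   0  20  22  10   5  .   .   .   .   . 
0.55   0  10   7   4  23  20   4   4   0   0   0  14  22  14  12  12  12  .   .   . 
0.60   0   0   0   1  17  17   0   0   0   0   0   0  14  13  .   13  12  .   .   . 
0.65   0   0   0   0   0   0   0   0   0   0   0   0   0   0  .   .   .   .   .   . 
0.70  52  52  52  52  53  53  54  57  60  63  66  64  57  51  43  36  .   .   .   . 
0.75  .   .   .   .   .   .   .   .   .   .   .   .   .   .   .   .   .   .   .   . 
0.80  .   .   .   .   .   .   .   .   .   .   .   .   .   .   .   .   .   .   .   . 
0.85  .   .   .   .   .   .   .   .   .   .   .   .   .   .   .   .   .   .   .   . 
[328 179  15  13 138] [335.77536232 185.05072464]
[ 0.4338 -0.1534  0.15  ]
[ 0.4323 -0.1457  0.16  ]
[ 0.4306 -0.1372  0.171 ]
[ 0.4417 -0.1659  0.15  ]
[ 0.4352 -0.1484  0.16  ]
[ 0.4282 -0.1292  0.171 ]
```

>>> step_arm --series '[[[0.09,0,0,0.04,0],[0.09,0,0,0.08,0],[0.09,0,0,0.12,0],[0.09,0.018,-0.035,0.12,-4],[0.09,0.036,-0.07,0.12,-8],[0.09,0.053,-0.105,0.12,-12],[0.09,0.071,-0.14,0.12,-17],[0.09,0.088,-0.175,0.12,-21],[0.09,0.106,-0.21,0.12,-25],[0.09,0.124,-0.244,0.12,-29],[0.09,0.141,-0.279,0.12,-33],[0.09,0.159,-0.314,0.12,-37],[0.09,0.177,-0.349,0.12,-42],[0.09,0.195,-0.384,0.12,-46],[0.09,0.212,-0.419,0.12,-50],[0.09,0.23,-0.454,0.12,-54],[0.09,0.248,-0.489,0.12,-58],[0.09,0.265,-0.523,0.12,-62.4],[0.09,0.265,-0.523,0.12,-62.4],[0.09,0.265,-0.523,0.12,-62.4]]]'

```text
clock: 1.82
position: [0.5359, 0.0374, 0.3599]
ee_rot: [-2.189, -2.253, 0.003]
force: [-0.7, 0.7, 0.6]
width: 0.979
```

Run:
```python
from h import *
for n in ['scene','side','wrist']:
    im,d,p=grab(n,n+'1')
o=observe();print(o['clock'],o['position'],o['ee_rot'],o['joints'])
```

```text
1.9667 [0.53508595 0.0413235  0.35985641] [-2.17982556e+00 -2.26001623e+00  1.74473625e-03] [-0.58497726  0.21606503  0.51501359  1.62477889 -0.10941793  1.33138092
 -0.01761843]
```

View pics/wrist1.png

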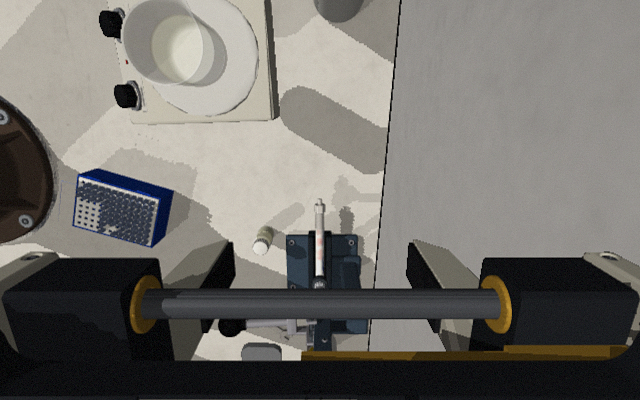

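View pics/scene1.png

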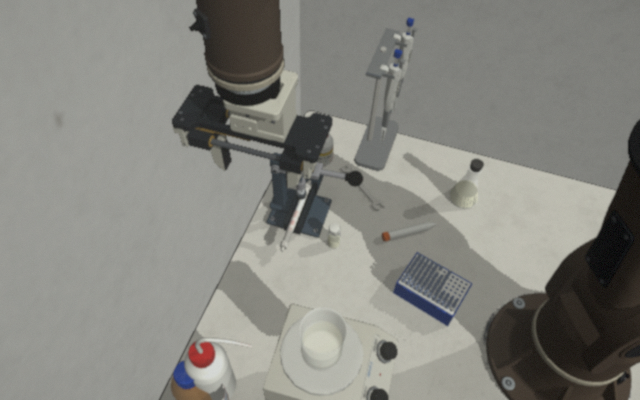

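The wrist view looks down on the column end at (320,201), the base's front corners at (287,235) and (358,235), the vial at (262,243), and the knob at (231,327) partly behind the fingers.

Run:
```python
from h import *
z=load('wrist1');P=cloud(z)
c=z['im'][185:345,210:375,::-1]
cv2.imwrite('pics/w1z.png',cv2.resize(c,None,fx=3.7,fy=3.7,interpolation=cv2.INTER_CUBIC))
im=z['im'].astype(int)
b=(P[...,2]>.006)&(P[...,2]<.018)&(P[...,0]>.45)&(P[...,0]<.63)&(P[...,1]>-.2)&(P[...,1]<0)&(im.sum(2)<250)
q=P[b];print(q.min(0),q.max(0),np.percentile(q,[1,99],axis=0))
# front edge fit
v,u=np.nonzero(b)
e=[];
for x in range(292,354,2):
    m=u==x
    if m.any(): e.append((x,v[m].min()-.5))
W=np.array([ray(z,*uv,.012)[:2] for uv in e]); g=np.median(W[:,1]); W=W[abs(W[:,1]-g)<.006]; print('front edge',np.polyfit(W[:,0],W[:,1],1),np.polyval(np.polyfit(W[:,0],W[:,1],1),.538))
# sides
for lo in (0,1):
    L=[]
    for y in range(240,285,2):
        m=v==y
        if m.any(): L.append(ray(z,(u[m].min()-.5,u[m].max()+.5)[lo],y,.012)[:2])
    L=np.array(L); print('side',np.median(L[:,0]),np.polyfit(L[:,1],L[:,0],1))
# column end
m=(P[...,2]>.028)&(P[...,2]<.055)&(P[...,0]>.51)&(P[...,0]<.56)&(P[...,1]>-.1)&(P[...,1]<.03)
vv,uu=np.nonzero(m); print('col top row',vv.min(),'u',uu[vv<vv.min()+3].mean())
for h in (.037,.041): print(ray(z,uu[vv<vv.min()+3].mean(),vv.min()-.5,h))
for r in range(vv.min(),vv.min()+40,4): 
    k=uu[vv==r]; print(r,k.min(),k.max(),P[r,int(k.mean())].round(4))
vm=(P[...,2]>.05)&(P[...,2]<.07)&(P[...,0]<.49)&(P[...,0]>.4)&(P[...,1]>-.13)&(P[...,1]<-.04); print('vial',P[vm].mean(0))
```

```text
[ 0.45627287 -0.18472364  0.00621908] [ 0.60265386 -0.07854719  0.01793143] [[ 0.46441734 -0.18220152  0.0080925 ]
 [ 0.59850839 -0.08251778  0.01695276]]
front edge [ 0.05149762 -0.11378244] -0.08607672334521979
side 0.48630149122484706 [-0.03527319  0.48116232]
side 0.5759259501452353 [0.70321097 0.65944526]
col top row 198 u 319.5
[ 0.53604473 -0.01867266  0.037     ]
[ 0.53601843 -0.01747364  0.041     ]
198 318 321 [ 0.5354 -0.0198  0.0358]
202 318 321 [ 0.5355 -0.0245  0.0403]
206 314 325 [ 0.5357 -0.0293  0.0441]
210 315 325 [ 0.5374 -0.0357  0.0432]
214 316 323 [ 0.5362 -0.0424  0.0417]
218 316 323 [ 0.5364 -0.048   0.0435]
222 316 323 [ 0.5366 -0.0543  0.0432]
226 316 323 [ 0.5368 -0.061   0.0423]
230 316 323 [ 0.537  -0.0667  0.0438]
234 309 331 [ 0.5387 -0.0733  0.0432]
vial [ 0.45251733 -0.08946256  0.05813896]
```

View pics/w1z.png

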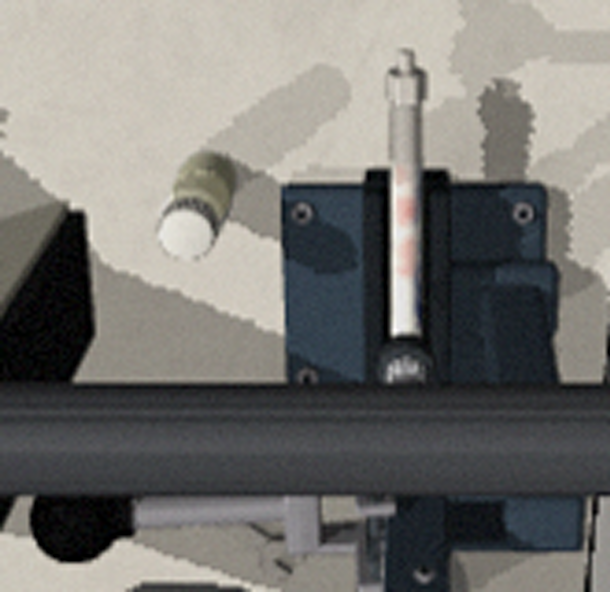

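>>> step_arm --series '[[[0.0,0.0,0,-0.04,0],[0.0,0.0,0,-0.08,0],[0.0,0.0,0,-0.12,0],[0.0,0.0,0,-0.16,0],[0.0,0.0,0,-0.2,0],[0.0,0.0,0,-0.24,0],[0.0,0.0,0,-0.27,0],[0.0,0.0,0,-0.3,0],[0.0,0.0,0,-0.32,0],[0.0,0.0,0,-0.323,0],[0.0,0.0,0,-0.323,0],[0.0,0.0,0,-0.323,0],[0.0,0.0,0,-0.323,0]]]' --squeeze 20

```text
clock: 3.05
position: [0.5362, 0.042, 0.0384]
ee_rot: [-2.18, -2.262, -0.002]
force: [0.4, 0.9, 0.4]
width: 0.084
```

Run:
```python
from h import *
im,d,p=grab('wrist','wrist2')
o=observe();print(o['clock'],o['position'],o['ee_rot'],o['force'],o['width'])
im,d,p=grab('side','side2')
```

```text
3.1 [0.53619192 0.04186874 0.03844745] [-2.17999152e+00 -2.26179105e+00 -2.08506914e-03] [-0.3463264   0.62761202  0.14215103] 0.04741704611712299
```

View pics/wrist2.png

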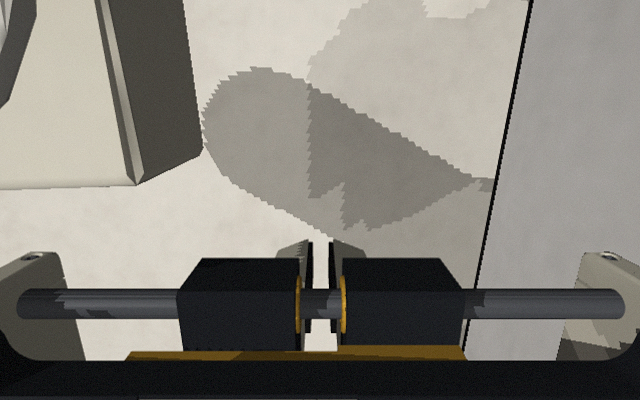

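View pics/side2.png

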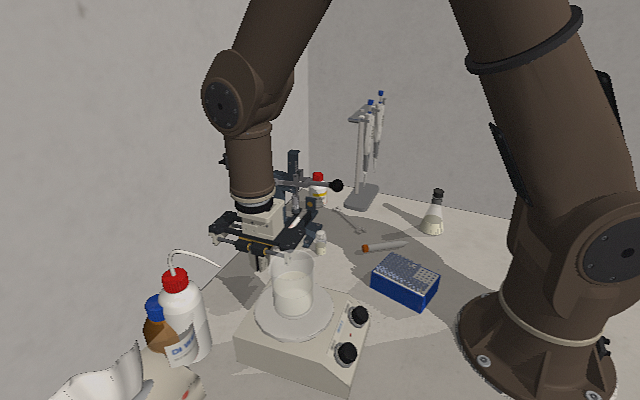

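The fingers are almost shut and standing on the table side of the column's free end. The side view shows the arm clear of the beaker and bottle.

>>> step_arm --series '[[[0.0,0.0,-0.015,0,0],[0.0,0.001,-0.03,0,0],[0.0,0.001,-0.04,0,0],[0.0,0.001,-0.046,0,0],[0.0,0.002,-0.05,0,0],[0.0,0.002,-0.054,0,0],[0.0,0.002,-0.058,0,0],[0.0,0.002,-0.062,0,0],[0.0,0.002,-0.066,0,0],[0.0,0.002,-0.068,0,0],[0.0,0.002,-0.068,0,0]]]'

```text
clock: 4.07
position: [0.5381, -0.0268, 0.0383]
ee_rot: [-2.181, -2.261, -0.002]
force: [0.3, 1.4, -0.8]
width: 0.004
```

Run:
```python
from h import *
im,d,p=grab('scene','scene3')
o=observe();print(o['clock'],o['position'],o['force'],o['width'])
im,d,p=grab('side','side3')
a=cv2.imread('pics/scene3.png')[110:260,240:340];b=cv2.imread('pics/side3.png')[150:270,200:350]
cv2.imwrite('pics/m3.png',np.hstack([cv2.resize(a,(380,570)),cv2.resize(b,(420,570))]))
```

```text
4.1167 [ 0.53801913 -0.02665362  0.03825328] [0.36493338 0.12282558 0.34787858] 0.008806544647484066
```

View pics/m3.png

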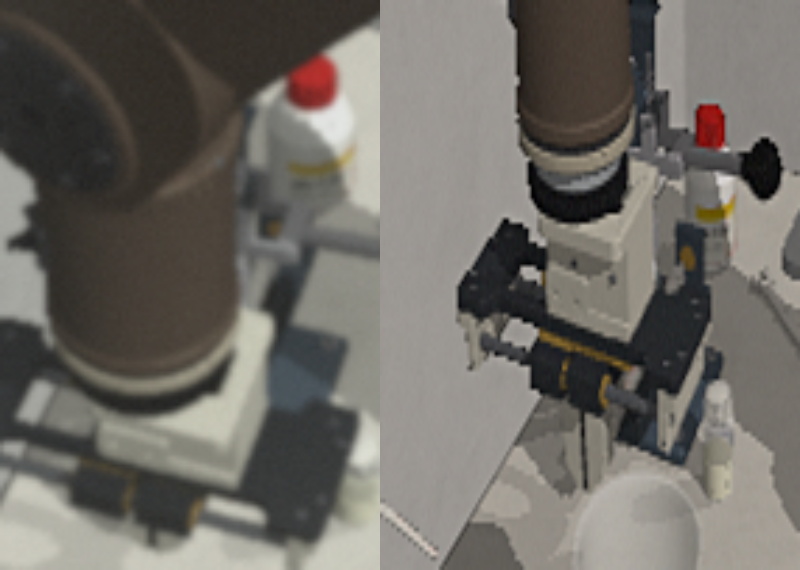

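>>> step_arm --series '[[[0.0,0.0,-0.002,0,0],[0.0,0.0,-0.004,0,0],[0.0,0.0,-0.006,0,0],[0.0,0.0,-0.007,0,0],[0.0,0.0,-0.007,0,0]]]'

```text
clock: 4.58
position: [0.5379, -0.034, 0.0382]
ee_rot: [-2.181, -2.261, -0.001]
force: [-0.9, -0.8, -0.8]
width: 0.005
```

>>> step_arm --series '[[[0.0,0.0,-0.001,0,0],[0.0,0.0,-0.002,0,0],[0.0,0.0,-0.003,0,0]]]'

```text
clock: 4.83
position: [0.5379, -0.037, 0.0382]
ee_rot: [-2.181, -2.261, -0.001]
force: [1.3, 1.2, 0.0]
width: 0.01
```

>>> step_arm --series '[[[0.0,0.0,-0.001,0,0],[0.0,0.0,-0.002,0,0]]]'

```text
clock: 5.0
position: [0.5379, -0.0386, 0.0382]
ee_rot: [-2.18, -2.261, -0.002]
force: [0.5, 5.3, 0.8]
width: 0.005
```

>>> step_arm --series '[[[0.0,0.0,-0.001,0,0],[0.0,0.0,-0.001,0,0]]]'

```text
clock: 5.17
position: [0.5378, -0.0386, 0.0382]
ee_rot: [-2.179, -2.261, -0.003]
force: [-0.1, 5.4, 0.2]
width: 0.007
```

>>> step_arm --series '[[[0.0,0.0,-0.001,0,0],[0.0,0.0,-0.002,0,0]]]'

```text
clock: 5.33
position: [0.5378, -0.039, 0.0381]
ee_rot: [-2.176, -2.261, -0.004]
force: [-1.0, 10.1, 1.1]
width: 0.005
```

The force rose to 10 N with almost no travel, so the column is against the stop. Retreating, rising and turning for the knob.

>>> step_arm --series '[[[0.0,0.0,0.02,0,0],[0.0,0.0,0.05,0,0],[0.03,0.0,0.06,0.04,0],[0.06,0.0,0.06,0.08,0],[0.09,0.0,0.06,0.12,0],[0.09,0.0,0.06,0.16,7],[0.09,0.0,0.06,0.2,14],[0.09,0.0,0.06,0.24,21],[0.09,0.0,0.06,0.28,28],[0.09,0.0,0.06,0.32,35],[0.09,-0.005,0.05,0.33,42],[0.09,-0.01,0.03,0.34,49],[0.09,-0.015,0.01,0.34,56],[0.09,-0.02,-0.01,0.34,63],[0.09,-0.025,-0.03,0.34,70],[0.09,-0.03,-0.05,0.34,77],[0.09,-0.035,-0.07,0.34,84],[0.09,-0.035,-0.09,0.34,90],[0.09,-0.035,-0.1,0.34,90],[0.09,-0.035,-0.1,0.34,90]]]'

```text
clock: 7.0
position: [0.5022, -0.142, 0.3782]
ee_rot: [0.047, -3.137, 0.003]
force: [-0.0, -0.3, -0.3]
width: 0.983
```

Run:
```python
from h import *
im,d,p=grab('wrist','wrist4')
o=observe();print(o['clock'],o['position'],o['ee_rot'],o['force'],o['width'],o['joints'])
im,d,p=grab('side','side4')
b=cv2.imread('pics/side4.png')[130:280,200:400];cv2.imwrite('pics/s4z.png',cv2.resize(b,(800,600)))
```

```text
7.05 [ 0.50259416 -0.13993467  0.37805909] [ 4.97636104e-02 -3.13683760e+00  1.08954868e-03] [-0.41303614  0.71285867  0.19998656] 0.9787348245129055 [-0.14237509  0.17596399  0.37784018  1.61396337 -0.06420322  1.36832266
  1.84586837]
```

View pics/wrist4.png

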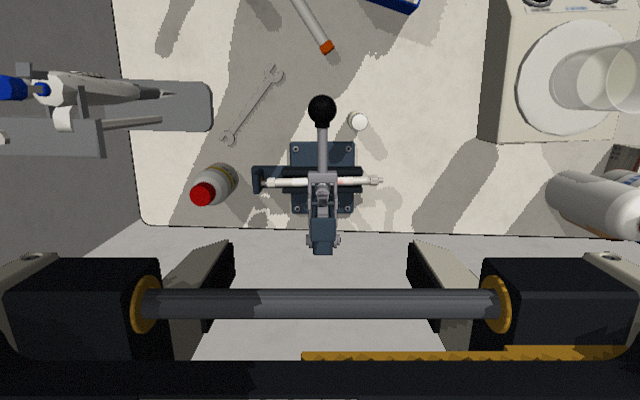

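View pics/s4z.png

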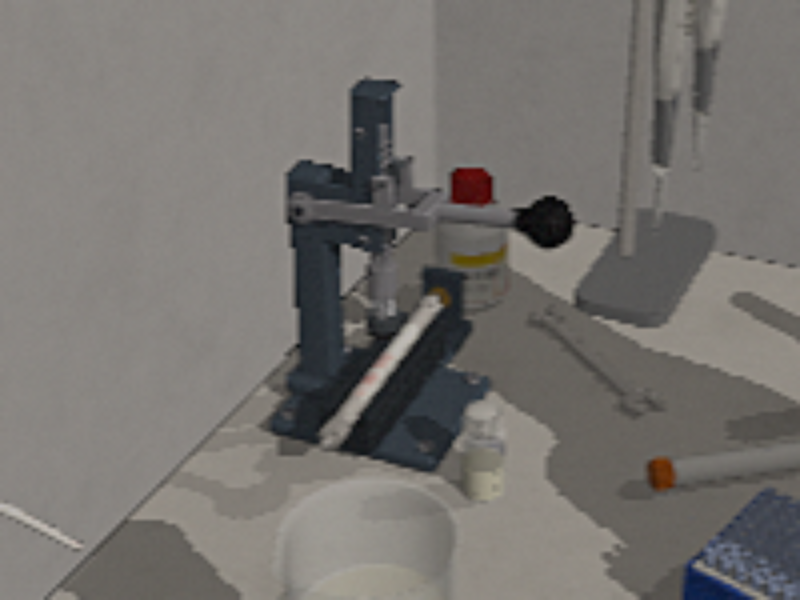

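The column now touches the stop plate at (262,180) in the wrist view, its near end is at (381,181), and the knob is at (322,111) in full view.

Run:
```python
from h import *
z=load('wrist4');P=cloud(z);im=z['im'].astype(int)
def knob(z,lo,hi):
    im=z['im'].astype(int);k=np.zeros(im.shape[:2],np.uint8);k[lo[1]:hi[1],lo[0]:hi[0]]=(im[lo[1]:hi[1],lo[0]:hi[0]].max(2)<48)
    n,l,s,c=cv2.connectedComponentsWithStats(k);i=1+s[1:,4].argmax();m=(l==i).astype(np.uint8)
    m=cv2.morphologyEx(m,cv2.MORPH_OPEN,cv2.getStructuringElement(cv2.MORPH_ELLIPSE,(9,9)))
    cn,_=cv2.findContours(m,cv2.RETR_EXTERNAL,cv2.CHAIN_APPROX_NONE);c=max(cn,key=cv2.contourArea);return cv2.minEnclosingCircle(c),m>0
(c,r),m=knob(z,(300,85),(345,135)); print(c,r,'depth from radius',z['K'][0,0]*.015/(r+.5))
q=P[m]; print('near surf z',q[:,2].max(),np.percentile(q[:,2],95))
for h in (.14,.15,.16,.171): print(h,ray(z,*c,h))
A=np.c_[2*q,np.ones(len(q))]; s=np.linalg.lstsq(A,(q**2).sum(1),rcond=None)[0]; print('sphere',s[:3],np.sqrt(s[3]+s[:3]@s[:3]))
z=load('side4');(c,r),m=knob(z,(322,170),(352,200));print(c,r)
for h in (.14,.15,.16,.171): print(h,ray(z,*c,h))
z=load('wrist4')
for u,v in((381,181),(262,180),(263,170)): print(P[v,u],ray(z,u,v,.037))
# column ends along column rows
m=(P[...,2]>.03)&(P[...,2]<.05)&(P[...,0]>.51)&(P[...,0]<.56)&(im.sum(2)>300); vv,uu=np.nonzero(m);print(uu.min(),uu.max(),ray(z,uu.max()+.5,181,.037),ray(z,uu.min()-.5,181,.037))
m=(P[...,2]>.225)&(P[...,2]<.235)&(P[...,0]<.58); print('top',P[m].min(0),P[m].max(0))
```

```text
(321.5, 111.0) 16.19423484802246 depth from radius 0.3010965924414411
near surf z 0.5221414365343543 0.17686564186229178
0.14 [ 0.43605311 -0.14334672  0.14      ]
0.15 [ 0.43570769 -0.14336369  0.15      ]
0.16 [ 0.43536226 -0.14338067  0.16      ]
0.171 [ 0.4349823  -0.14339934  0.171     ]
sphere [ 0.45108514 -0.15125705  0.34609318] 0.17518658028837036
(336.9166564941406, 185.0) 6.000679016113281
0.14 [ 0.44605955 -0.18428543  0.14      ]
0.15 [ 0.43968389 -0.16677538  0.15      ]
0.16 [ 0.43330822 -0.14926534  0.16      ]
0.171 [ 0.42629499 -0.13000429  0.171     ]
[ 0.53675421 -0.0521337   0.03969895] [ 0.53739141 -0.05161979  0.037     ]
[ 0.54101784 -0.22818048  0.03848312] [ 0.54138018 -0.22843863  0.037     ]
[ 0.53091711 -0.23042969  0.0148635 ] [ 0.52620143 -0.22665788  0.037     ]
45 610 [0.52678405 0.28840451 0.037     ] [ 0.5530219  -0.55266325  0.037     ]
top [ 0.40848296 -0.33670212  0.22501236] [ 0.55191687 -0.1269959   0.23494549]
```

Run:
```python
from h import *
o=observe();print(o['position'],o['clock'])
z=load('wrist4');P=cloud(z)
for v in range(97,127,4): print(v,P[v,312:334:3,2].round(3))
print(P[135:165:5,322])
z2,_,_=grab('wrist','wrist5')[0:3]; z=load('wrist5');P=cloud(z);print(P[107:116:4,316:330:4].round(4).tolist()); print(z['t'],load('wrist4')['t'])
im=z['im'].astype(int);k=np.zeros(im.shape[:2],np.uint8);k[85:135,300:345]=im[85:135,300:345].max(2)<48
k=cv2.morphologyEx(k,cv2.MORPH_OPEN,cv2.getStructuringElement(cv2.MORPH_ELLIPSE,(9,9)));v,u=np.nonzero(k);c=((u.min()+u.max())/2,(v.min()+v.max())/2);print(c,ray(z,*c,.165))
v,u=200,200
```

```text
[ 0.50288992 -0.13857644  0.37796968] 7.1
97 [-0.001  0.168  0.17   0.172  0.172  0.169  0.166 -0.001]
101 [0.171 0.174 0.174 0.173 0.174 0.174 0.172 0.168]
105 [0.174 0.174 0.175 0.177 0.177 0.174 0.175 0.171]
109 [0.173 0.175 0.176 0.176 0.176 0.178 0.175 0.171]
113 [0.171 0.175 0.175 0.176 0.176 0.176 0.174 0.17 ]
117 [0.169 0.172 0.173 0.175 0.175 0.174 0.171 0.168]
121 [-0.     0.168  0.171  0.172  0.17   0.17   0.165 -0.   ]
125 [ 0.002  0.163  0.169  0.169  0.168  0.167 -0.002  0.   ]
[[ 0.45950443 -0.14209659  0.16539044]
 [ 0.46486714 -0.14192214  0.16399295]
 [ 0.47015553 -0.14175253  0.16381139]
 [ 0.47549534 -0.14158128  0.16362885]
 [ 0.48099969 -0.14140335  0.1627505 ]
 [ 0.48622735 -0.1412383   0.16385285]]
[[[0.4318, -0.1455, 0.176], [0.4316, -0.1415, 0.1772], [0.4315, -0.1375, 0.1753], [0.4314, -0.1335, 0.1733]], [[0.4356, -0.1454, 0.1764], [0.4354, -0.1414, 0.1772], [0.4353, -0.1374, 0.1764], [0.4353, -0.1334, 0.1732]], [[0.4394, -0.1453, 0.1767], [0.4394, -0.1413, 0.1748], [0.4393, -0.1372, 0.1746], [0.4393, -0.1332, 0.1715]]]
[ 0.4235739  -0.1410794   0.52194267] [ 0.42285304 -0.14399541  0.52214144]
(np.float64(318.5), np.float64(110.5)) [ 0.4353979 -0.1429622  0.165    ]
```

The knob's top measures z≈0.177, so its centre is at about (0.4353,-0.142,0.162). The lever therefore sits about 0.06 rad below fully raised, and I'll need to raise it first.

>>> step_arm --series '[[[0.09,-0.034,-0.002,0,0],[0.09,-0.068,-0.004,0,0],[0.09,-0.068,-0.004,0,0],[0.09,-0.068,-0.004,-0.04,0],[0.09,-0.068,-0.004,-0.08,0],[0.09,-0.068,-0.004,-0.12,0],[0.09,-0.068,-0.004,-0.15,0],[0.09,-0.068,-0.004,-0.18,0],[0.09,-0.068,-0.004,-0.2,0],[0.09,-0.068,-0.004,-0.215,0],[0.09,-0.068,-0.004,-0.221,0],[0.09,-0.068,-0.004,-0.221,0],[0.09,-0.068,-0.004,-0.221,0]]]'

```text
clock: 8.23
position: [0.4356, -0.1412, 0.1574]
ee_rot: [0.058, -3.137, -0.0]
force: [-0.1, 0.0, 0.5]
width: 0.984
```

Run:
```python
from h import *
im,d,p=grab('side','side6')
o=observe();print(o['clock'],o['position'],o['ee_rot'],o['force'],o['width'])
b=cv2.imread('pics/side6.png')[130:280,200:400];cv2.imwrite('pics/s6z.png',cv2.resize(b,(800,600)))
```

```text
8.2833 [ 0.43580784 -0.14146881  0.15780351] [ 5.74851403e-02 -3.13779009e+00  3.85216783e-05] [0.40485405 0.26808552 0.74642371] 0.9798377691551692
```

View pics/s6z.png

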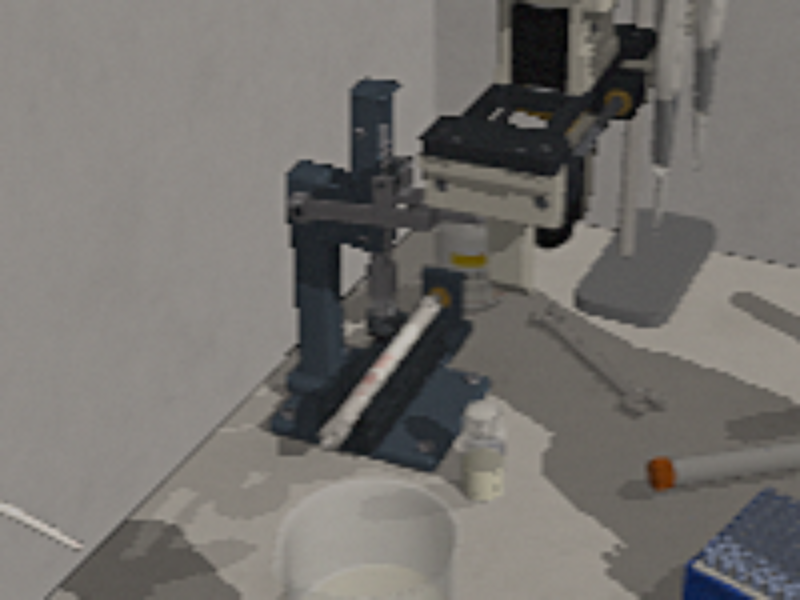

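The jaws straddle the knob and the bar, the foot at (384,335) is still above the column, and the bystanders look clear. Closing on the knob.

>>> step_arm --series '[[[0.0,0,0,0,0],[0.0,0,0,0,0],[0.0,0,0,0,0],[0.0,0,0,0,0],[0.0,0,0,0,0],[0.0,0,0,0,0],[0.0,0,0,0,0],[0.0,0,0,0,0],[0.0,0,0,0,0],[0.0,0,0,0,0],[0.0,0,0,0,0],[0.0,0,0,0,0]]]' --squeeze 40

```text
clock: 9.28
position: [0.4358, -0.1428, 0.1578]
ee_rot: [0.056, -3.138, 0.002]
force: [0.1, -5.2, -1.2]
width: 0.306
```

Run:
```python
from h import *
z=load('side6');P=cloud(z)
K=z['K'];Rm=rot(z['a'])
def proj(p):
    c=Rm.T@(np.array(p)-z['t']);return (K@(c/c[2]))[:2]
for h in (.044,.05,.056,.062,.068,.074,.08): print(h,proj((.5395,-.136,h)))
for r in range(195,225): print(r,z['im'][r,290:304].sum(1), P[r,296].round(3))
```

```text
0.044 [294.72597904 219.38163871]
0.05 [294.65657327 217.41410514]
0.056 [294.58670271 215.43339541]
0.062 [294.51636266 213.43937671]
0.068 [294.44554839 211.43191445]
0.074 [294.37425508 209.41087222]
0.08 [294.30247785 207.37611175]
195 [424 448 337 185 201 194 148 159 214 291 307 306 305 306] [ 0.535 -0.138  0.116]
196 [431 300 137 194 197 184 169 172 170 260 315 302 307 309] [ 0.535 -0.139  0.112]
197 [439 299 125 190 200 182 196 199 157 266 318 315 302 320] [ 0.533 -0.135  0.112]
198 [449 318 122 187 202 193 189 191 147 267 318 309 314 312] [ 0.532 -0.133  0.11 ]
199 [281 162 215 174 195 202 190 184 149 267 323 307 302 297] [ 0.533 -0.134  0.107]
200 [289 325 198 184 199 202 196 176 145 257 317 314 312 317] [ 0.531 -0.131  0.106]
201 [361 272 192 187 203 195 195 181 148 261 291 250 287 280] [ 0.532 -0.132  0.102]
202 [328 281 193 182 197 202 195 181 151 223 260 259 254 253] [ 0.533 -0.134  0.099]
203 [284 243 194 188 201 197 193 176 193 238 267 267 261 265] [ 0.531 -0.13   0.098]
204 [258 257 233 199 209 211 209 200 199 251 267 256 258 267] [ 0.532 -0.132  0.094]
205 [261 263 2
[... 985 characters left out ...]
0.545 -0.153  0.043]
217 [131 121 105 104  96  60 327 505 560 575 546 443 224  53] [ 0.54  -0.144  0.046]
218 [114 111 111 105  58 270 436 524 569 562 522 335  44 100] [ 0.539 -0.142  0.045]
219 [101 108 119  85 173 364 466 505 547 544 366  89  98 114] [ 0.538 -0.141  0.043]
220 [105 128  90 140 350 464 522 561 531 337  69  71  98 118] [ 0.535 -0.135  0.044]
221 [125 104  81 311 445 497 541 564 443 221  60 109 115 114] [ 0.534 -0.132  0.043]
222 [101  87 335 499 552 564 538 490 325  56  94 131 110 133] [ 0.534 -0.131  0.04 ]
223 [ 65 223 358 408 518 584 503 290  89  91 127 123 110 118] [ 0.533 -0.131  0.038]
224 [131 282 374 410 522 553 362  88  95 117 115 110 102 117] [ 0.533 -0.129  0.036]
```

>>> step_arm --series '[[[0.0,0,-0.001,0.002,0],[0.0,0,-0.001,0.004,0],[0.0,0,-0.001,0.006,0],[0.0,0,-0.001,0.006,0]]]'

```text
clock: 9.62
position: [0.4365, -0.143, 0.1643]
ee_rot: [0.057, -3.139, 0.001]
force: [1.8, 4.1, 1.4]
width: 0.305
```

>>> step_arm --series '[[[0.0,0,0,0.001,0],[0.0,0,0,0.002,0],[0.0,0,0,0.002,0]]]'

```text
clock: 9.87
position: [0.4368, -0.1429, 0.1666]
ee_rot: [0.058, -3.14, 0.001]
force: [2.7, 2.3, -0.2]
width: 0.305
```

>>> step_arm --series '[[[0.0,0,0,0.001,0],[0.0,0,0,0.002,0],[0.0,0,0,0.002,0]]]'

```text
clock: 10.12
position: [0.4367, -0.1429, 0.1671]
ee_rot: [0.058, -3.139, 0.002]
force: [10.0, 0.3, -25.8]
width: 0.305
```

The upper stop is at TCP z≈0.1667, which agrees with the knob at 0.1712 when raised. I'll take the down stroke to just short of the click and read the force.

>>> step_arm --series '[[[0.0,0.0,0,-0.004,0],[0.0,-0.0005,0,-0.008,0],[0.0,-0.001,0,-0.012,0],[0.0,-0.001,0,-0.016,0],[0.0,-0.0015,0,-0.02,0],[0.0,-0.0015,0,-0.024,0],[0.0,-0.001,0,-0.028,0],[0.0,-0.0008,0,-0.031,0],[0.0,-0.0006,0,-0.033,0]]]'

```text
clock: 10.87
position: [0.4358, -0.1429, 0.1337]
ee_rot: [0.058, -3.138, 0.002]
force: [-2.3, 1.5, 3.9]
width: 0.303
```

>>> step_arm --series '[[[0.0,0.0,0,-0.002,0],[0.0,0.0,0,-0.004,0]]]'

```text
clock: 11.03
position: [0.4361, -0.1429, 0.1297]
ee_rot: [0.058, -3.139, 0.002]
force: [-0.9, 1.9, 5.9]
width: 0.304
```

```bash
cat > foot.py <<'E'
import sys
from h import *
n=sys.argv[1]
print([observe()['force'].round(1).tolist()])
grab('side','side'+n);o=observe();print(o['clock'],o['position'],o['force'].round(1),o['width'])
z=load('side'+n);P=cloud(z);im=z['im'].astype(int)
for r in range(205,221): print(r,im[r,290:302].sum(1),P[r,293:298,2].round(3))
b=cv2.imread('pics/side%s.png'%n)[130:280,200:400];cv2.imwrite('pics/s%sz.png'%n,cv2.resize(b,(800,600)))
E
python3 foot.py 7
```

```text
[[-0.9, 1.9, 5.9]]
11.0833 [ 0.43607839 -0.14292055  0.12943283] [0.8 1.6 1.7] 0.3091809304317453
205 [270 230 182 187 191 209 188 176 155 179 248 256] [0.089 0.092 0.092 0.091 0.091]
206 [259 230 184 174 202 193 182 159 250 291 270 267] [0.088 0.089 0.557 0.088 0.087]
207 [255 274 247 213 214 192 186 301 326 243 251 287] [0.086 0.086 0.084 0.083 0.084]
208 [259 265 266 216 214 244 204 390 377 171  32 127] [0.079 0.082 0.08  0.079 0.078]
209 [255 265 264 267 258 238 203 386 381 162  42  87] [0.075 0.079 0.079 0.078 0.076]
210 [253 233 195 225 260 244 290 343 343 225  43 152] [0.073 0.075 0.076 0.073 0.072]
211 [288 188 132 225 275 256 248 261 252 188 202 311] [0.07  0.071 0.072 0.07  0.068]
212 [324 227  64 123 152 209 205 154 144 139 229 334] [0.068 0.071 0.07  0.069 0.066]
213 [330 222  85 112  99  85  86 149 180 146 219 324] [0.068 0.066 0.067 0.067 0.068]
214 [331 227  65 116 143 162 173 181 163 113 501 490] [0.065 0.067 0.066 0.067 0.064]
215 [303 229 147 124 154 177 172 166 150 159 492 618] [0.062 0.061 0.064 0.062 0.063]
216 [288 264 159  61 117 131 127  86   0 208 487 568] [0.059 0.06  0.059 0.059 0.06 ]
217 [131 124  64  58  40  44  94 221 402 560 580 452] [0.055 0.057 0.057 0.058 0.055]
218 [104  86  68  57  45 285 465 558 601 586 529 337] [0.042 0.036 0.044 0.042 0.044]
219 [100  98 117 100 179 374 477 515 551 548 366  72] [0.038 0.042 0.044 0.044 0.044]
220 [ 96 104  79 140 321 453 526 569 535 337  69  76] [0.043 0.043 0.044 0.045 0.04 ]
```

View pics/s7z.png

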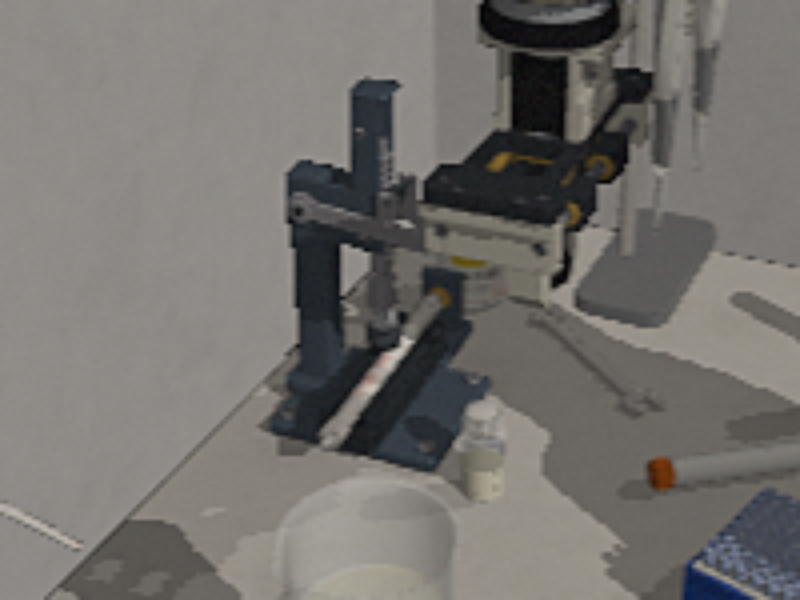

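The foot came down one click and is still above the column. The settled force of 1.7 N means it is moving free. Next stroke.

>>> step_arm --series '[[[0.0,-0.0005,0,0.005,0],[0.0,-0.001,0,0.01,0],[0.0,-0.001,0,0.015,0],[0.0,-0.001,0,0.02,0],[0.0,-0.0005,0,0.025,0],[0.0,0.0,0,0.03,0],[0.0,0.0005,0,0.034,0],[0.0,0.0006,0,0.0362,0],[0.0,0.0006,0,0.0362,0]]]'

```text
clock: 11.83
position: [0.4367, -0.1429, 0.1661]
ee_rot: [0.058, -3.139, 0.002]
force: [1.1, 1.6, -0.9]
width: 0.308
```

>>> step_arm --series '[[[0.0,0.0,0,-0.004,0],[0.0,-0.0005,0,-0.008,0],[0.0,-0.001,0,-0.012,0],[0.0,-0.001,0,-0.016,0],[0.0,-0.0015,0,-0.02,0],[0.0,-0.0015,0,-0.024,0],[0.0,-0.001,0,-0.028,0],[0.0,-0.0008,0,-0.031,0],[0.0,-0.0008,0,-0.0315,0]]]'

```text
clock: 12.58
position: [0.4357, -0.1429, 0.134]
ee_rot: [0.058, -3.138, 0.002]
force: [-1.8, 0.5, 5.3]
width: 0.306
```

>>> step_arm --series '[[[0.0,0.0,0,-0.002,0],[0.0,0.0,0,-0.004,0]]]'

```text
clock: 12.75
position: [0.436, -0.1429, 0.13]
ee_rot: [0.058, -3.139, 0.002]
force: [0.5, 2.0, 5.2]
width: 0.307
```

>>> step_arm --series '[[[0.0,0.0,0,0,0]]]'

```text
clock: 12.83
position: [0.436, -0.1429, 0.1298]
ee_rot: [0.058, -3.139, 0.002]
force: [-1.0, 1.5, 1.4]
width: 0.305
```

```bash
python3 foot.py 8
```

```text
[[-1.0, 1.5, 1.4]]
12.8833 [ 0.43601974 -0.14291317  0.12985813] [-0.6  0.8  0.9] 0.30702012215036867
205 [265 234 187 181 202 192 193 178 155 189 244 261] [0.091 0.091 0.092 0.092 0.091]
206 [260 220 187 185 200 199 193 183 237 248 247 270] [0.087 0.088 0.088 0.088 0.088]
207 [252 252 196 184 197 204 190 170 248 221 232 280] [0.083 0.086 0.085 0.085 0.085]
208 [255 272 220 188 197 198 188 172 276 228  57 129] [0.081 0.084 0.082 0.083 0.081]
209 [257 261 246 219 205 197 180 249 264 146  49  85] [0.078 0.079 0.08  0.08  0.078]
210 [250 258 255 206 226 247 296 356 319 172  23 144] [0.073 0.074 0.076 0.076 0.075]
211 [280 254 259 250 258 240 228 245 254 156 142 308] [0.071 0.073 0.075 0.071 0.072]
212 [318 290 208 169 218 246 250 302 333 230 284 366] [0.068 0.07  0.07  0.069 0.069]
213 [319 243 107 151 226 243 350 345 251 163 288 357] [0.064 0.066 0.066 0.067 0.065]
214 [326 233 128 114 155 309 360 268 156 124 375 409] [0.06  0.062 0.063 0.063 0.062]
215 [304 199 110 142 159 148 144 151 165 132 369 561] [0.061 0.061 0.062 0.062 0.063]
216 [288 241 153 116 139 135 156 166 151 110 476 585] [0.06  0.059 0.06  0.06  0.06 ]
217 [147  99  98 130 151 171 172 171 152 175 462 468] [0.056 0.057 0.057 0.057 0.058]
218 [ 95  85  36  78 109 134 134 105  16 213 442 361] [0.053 0.055 0.055 0.053 0.054]
219 [ 74  65  71  18  60  73  65 214 299 472 396  84] [0.049 0.05  0.05  0.051 0.05 ]
220 [100  71  23 148 346 320 406 583 581 358  82  83] [0.557 0.044 0.045 0.043 0.042]
```

Settled force is about 1 N, so still free, and the foot edge has dropped to z≈0.050. Third stroke.

>>> step_arm --series '[[[0.0,-0.0005,0,0.005,0],[0.0,-0.001,0,0.01,0],[0.0,-0.001,0,0.015,0],[0.0,-0.001,0,0.02,0],[0.0,-0.0005,0,0.025,0],[0.0,0.0,0,0.03,0],[0.0,0.0005,0,0.034,0],[0.0,0.0006,0,0.036,0],[0.0,0.0006,0,0.036,0]]]'

```text
clock: 13.63
position: [0.4367, -0.1429, 0.1663]
ee_rot: [0.058, -3.139, 0.002]
force: [1.8, 1.6, -0.8]
width: 0.304
```

>>> step_arm --series '[[[0.0,0.0,0,-0.004,0],[0.0,-0.0005,0,-0.008,0],[0.0,-0.001,0,-0.012,0],[0.0,-0.001,0,-0.016,0],[0.0,-0.0015,0,-0.02,0],[0.0,-0.0015,0,-0.024,0],[0.0,-0.001,0,-0.028,0],[0.0,-0.0008,0,-0.031,0],[0.0,-0.0008,0,-0.0315,0]]]'

```text
clock: 14.38
position: [0.4357, -0.1429, 0.1342]
ee_rot: [0.058, -3.138, 0.002]
force: [-2.7, 0.8, 5.2]
width: 0.305
```

>>> step_arm --series '[[[0.0,0.0,0,-0.002,0],[0.0,0.0,0,-0.004,0]]]'

```text
clock: 14.55
position: [0.436, -0.1429, 0.1302]
ee_rot: [0.058, -3.139, 0.002]
force: [-0.6, 0.6, 5.7]
width: 0.309
```

>>> step_arm --series '[[[0.0,0.0,0,0,0]]]'

```text
clock: 14.63
position: [0.436, -0.1429, 0.13]
ee_rot: [0.058, -3.139, 0.002]
force: [-1.4, 1.0, 0.3]
width: 0.306
```

```bash
python3 foot.py 9
```

```text
[[-1.4, 1.0, 0.3]]
14.6833 [ 0.43602777 -0.1428873   0.13006317] [-1.5  0.3  0.3] 0.3093791905360537
205 [257 237 180 187 208 217 200 181 172 194 240 266] [0.092 0.092 0.09  0.089 0.089]
206 [255 233 176 184 193 202 194 175 240 252 250 268] [0.088 0.087 0.089 0.089 0.087]
207 [259 252 198 189 203 206 195 175 264 228 238 282] [0.084 0.085 0.085 0.085 0.083]
208 [253 254 206 179 200 202 196 172 264 213  47 125] [0.083 0.083 0.081 0.082 0.082]
209 [259 244 197 190 197 203 191 179 258 210  59  96] [0.077 0.079 0.08  0.078 0.078]
210 [250 260 213 179 200 203 186 170 258 198  32 141] [0.075 0.076 0.078 0.076 0.076]
211 [275 255 243 218 204 202 188 188 235 166 161 312] [0.072 0.074 0.073 0.074 0.072]
212 [315 324 263 185 224 250 235 351 320 166 270 362] [0.066 0.069 0.069 0.067 0.067]
213 [313 328 270 197 225 251 320 353 311 302 339 348] [0.067 0.066 0.068 0.065 0.064]
214 [321 297 213 169 215 311 428 365 277 328 533 486] [0.061 0.064 0.065 0.062 0.063]
215 [300 223 108 135 294 355 432 381 255 167 363 554] [0.056 0.061 0.059 0.059 0.059]
216 [287 239 155 159 228 294 347 253 133 119 358 524] [0.056 0.058 0.057 0.056 0.055]
217 [140 106  96 146 153 153 134 162 181 145 355 401] [0.056 0.055 0.056 0.057 0.055]
218 [ 94  61  80 132 136 146 147 169 157 147 438 376] [0.053 0.053 0.053 0.052 0.052]
219 [ 74  64 100 133 146 166 180 182 176 142 117 108] [0.05  0.051 0.051 0.051 0.051]
220 [ 95  81  40  41  78 114 107 103  68  38  68 101] [0.046 0.048 0.048 0.048 0.046]
```

View pics/s9z.png

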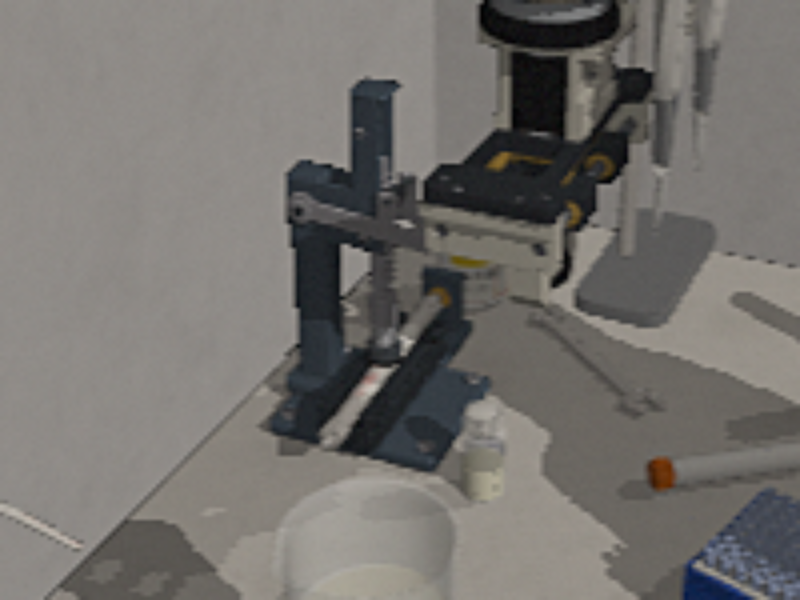

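Force again settles near zero and was the same in motion as on the free strokes. The foot at (386,352) is almost on the column. Fourth stroke, with the end done slowly so the force is clear. A reading of 6 N would mean first contact, and 11 N would mean it is already one click past.

>>> step_arm --series '[[[0.0,-0.0005,0,0.005,0],[0.0,-0.001,0,0.01,0],[0.0,-0.001,0,0.015,0],[0.0,-0.001,0,0.02,0],[0.0,-0.0005,0,0.025,0],[0.0,0.0,0,0.03,0],[0.0,0.0005,0,0.034,0],[0.0,0.0006,0,0.036,0],[0.0,0.0006,0,0.036,0]]]'

```text
clock: 15.43
position: [0.4367, -0.1429, 0.1664]
ee_rot: [0.058, -3.139, 0.002]
force: [1.4, 1.3, -0.7]
width: 0.305
```

>>> step_arm --series '[[[0.0,0.0,0,-0.004,0],[0.0,-0.0005,0,-0.008,0],[0.0,-0.001,0,-0.012,0],[0.0,-0.001,0,-0.016,0],[0.0,-0.0015,0,-0.02,0],[0.0,-0.0015,0,-0.024,0],[0.0,-0.001,0,-0.028,0],[0.0,-0.0008,0,-0.031,0],[0.0,-0.0008,0,-0.0315,0],[0.0,-0.0008,0,-0.0315,0]]]'

```text
clock: 16.27
position: [0.4357, -0.1429, 0.1345]
ee_rot: [0.058, -3.139, 0.002]
force: [-2.1, 1.1, 4.5]
width: 0.31
```

>>> step_arm --series '[[[0.0,0.0,0,-0.0005,0],[0.0,0.0,0,-0.001,0]]]'

```text
clock: 16.43
position: [0.4358, -0.1429, 0.1335]
ee_rot: [0.058, -3.139, 0.002]
force: [-2.7, 1.8, 9.4]
width: 0.306
```

>>> step_arm --series '[[[0.0,0.0,0,-0.0005,0],[0.0,0.0,0,-0.001,0]]]'

```text
clock: 16.6
position: [0.4359, -0.1429, 0.1325]
ee_rot: [0.058, -3.139, 0.002]
force: [-3.6, 1.0, 9.2]
width: 0.309
```

>>> step_arm --series '[[[0.0,0.0,0,-0.001,0],[0.0,0.0,0,-0.002,0]]]'

```text
clock: 16.77
position: [0.4361, -0.1429, 0.1306]
ee_rot: [0.058, -3.14, 0.002]
force: [-3.4, 1.3, 10.5]
width: 0.308
```

>>> step_arm --series '[[[0.0,0.0,0,0,0]]]'

```text
clock: 16.85
position: [0.4361, -0.1429, 0.1305]
ee_rot: [0.058, -3.14, 0.001]
force: [-2.3, 0.6, 6.6]
width: 0.306
```

```bash
python3 foot.py 10
```

```text
[[-2.3, 0.6, 6.6]]
16.9 [ 0.43610714 -0.14290618  0.13051261] [-2.8  1.2  7.1] 0.30584960562967456
205 [261 262 226 202 204 196 171 168 241 244 239 268] [0.088 0.088 0.088 0.088 0.087]
206 [260 220 186 198 205 195 191 199 244 248 249 259] [0.086 0.088 0.085 0.087 0.086]
207 [252 251 202 182 188 197 198 182 264 234 235 280] [0.085 0.085 0.085 0.084 0.084]
208 [255 255 204 183 195 201 189 178 265 214  56 125] [0.081 0.082 0.081 0.082 0.08 ]
209 [260 247 197 181 195 200 198 175 261 219  44 100] [0.078 0.08  0.079 0.078 0.079]
210 [250 246 197 183 200 201 200 177 261 224  42 141] [0.076 0.076 0.077 0.077 0.075]
211 [280 231 186 172 200 200 183 169 252 200 161 312] [0.071 0.074 0.074 0.072 0.071]
212 [310 319 270 196 182 188 173 237 246 157 271 358] [0.07  0.07  0.071 0.07  0.069]
213 [310 316 319 264 210 198 318 351 347 330 329 347] [0.065 0.067 0.068 0.067 0.066]
214 [317 323 278 284 333 375 427 407 374 402 551 473] [0.062 0.064 0.06  0.062 0.061]
215 [299 243 183 317 382 286 341 400 409 263 478 628] [0.06  0.059 0.059 0.058 0.06 ]
216 [285 224 144 184 356 319 348 335 180 131 357 518] [0.056 0.056 0.057 0.056 0.057]
217 [135  96 137 162 143 159 165 136 145 139 359 407] [0.055 0.056 0.055 0.056 0.054]
218 [106  76  84 130 146 168 173 172 165 158 340 291] [0.053 0.053 0.055 0.054 0.054]
219 [ 85  67 109 119 148 153 172 174 171 146 132 115] [0.051 0.05  0.051 0.051 0.051]
220 [ 81  65  49  74 120 153 170 179 154  81  63 100] [0.048 0.048 0.047 0.048 0.557]
```

View pics/s10z.png

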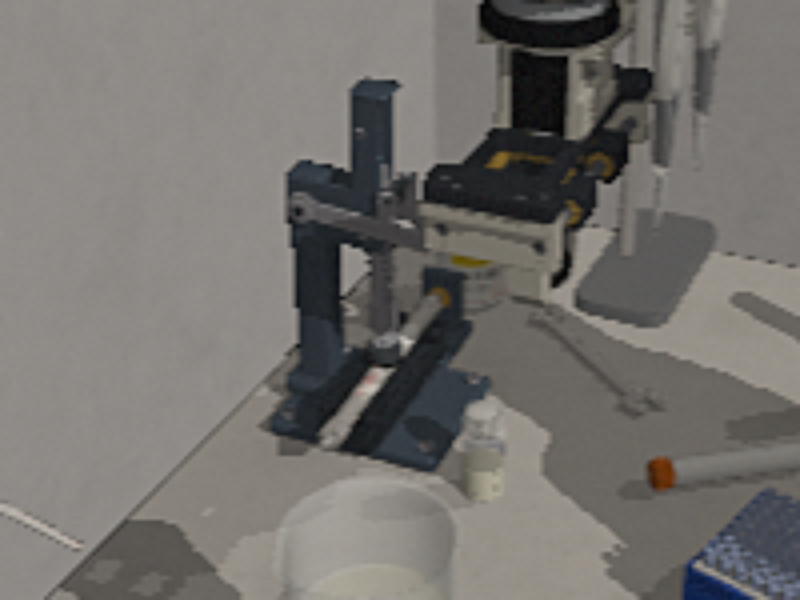

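Run:
```python
from h import *
# foot's lower dark->edge: subpixel vertical profile of the foot band (cols 293-297)
for a in ('7','8','9','10'):
    g=load('side'+a)['im'].astype(float).sum(2)
    print(a,[int(x) for x in g[208:226,293:298].mean(1)])
    e=load('side'+a)['im'].astype(float).sum(2)[216:224,290:293];
```

```text
7 [253, 270, 272, 253, 168, 106, 155, 158, 104, 91, 282, 329, 401, 455, 483, 433, 355, 307]
8 [188, 210, 266, 244, 237, 263, 241, 148, 142, 159, 112, 86, 360, 452, 489, 433, 352, 308]
9 [189, 192, 187, 200, 249, 269, 297, 319, 256, 149, 146, 161, 88, 151, 501, 444, 354, 307]
10 [189, 189, 192, 184, 195, 268, 365, 345, 308, 153, 157, 153, 139, 77, 457, 449, 356, 309]
```

The force settles at about 7 N against about 1 N before, and the foot still moved down this stroke. So stroke 4 is the first contact, and exactly one more click follows.

>>> step_arm --series '[[[0.0,-0.0005,0,0.005,0],[0.0,-0.001,0,0.01,0],[0.0,-0.001,0,0.015,0],[0.0,-0.001,0,0.02,0],[0.0,-0.0005,0,0.025,0],[0.0,0.0,0,0.03,0],[0.0,0.0005,0,0.034,0],[0.0,0.0006,0,0.0358,0],[0.0,0.0006,0,0.0358,0]]]'

```text
clock: 17.65
position: [0.4368, -0.1428, 0.1664]
ee_rot: [0.058, -3.14, 0.002]
force: [2.1, 0.9, -4.0]
width: 0.309
```

>>> step_arm --series '[[[0.0,0.0,0,-0.004,0],[0.0,-0.0005,0,-0.008,0],[0.0,-0.001,0,-0.012,0],[0.0,-0.001,0,-0.016,0],[0.0,-0.0015,0,-0.02,0],[0.0,-0.0015,0,-0.024,0],[0.0,-0.001,0,-0.028,0],[0.0,-0.0008,0,-0.031,0],[0.0,-0.0008,0,-0.0315,0],[0.0,-0.0008,0,-0.0315,0]]]'

```text
clock: 18.48
position: [0.4358, -0.1429, 0.135]
ee_rot: [0.057, -3.14, 0.001]
force: [-3.4, 1.9, 8.8]
width: 0.307
```

>>> step_arm --series '[[[0.0,0.0,0,-0.0005,0],[0.0,0.0,0,-0.001,0]]]'

```text
clock: 18.65
position: [0.4359, -0.1429, 0.1344]
ee_rot: [0.057, -3.14, 0.0]
force: [-2.6, 1.6, 14.2]
width: 0.307
```

>>> step_arm --series '[[[0.0,0.0,0,-0.001,0],[0.0,0.0,0,-0.002,0]]]'

```text
clock: 18.82
position: [0.436, -0.1429, 0.1329]
ee_rot: [0.057, -3.141, -0.0]
force: [-4.4, 2.8, 14.3]
width: 0.308
```

>>> step_arm --series '[[[0.0,0.0,0,-0.001,0],[0.0,0.0,0,-0.001,0]]]'

```text
clock: 18.98
position: [0.4361, -0.1429, 0.1323]
ee_rot: [-0.056, 3.141, 0.001]
force: [-3.2, 1.3, 12.5]
width: 0.308
```

```bash
python3 foot.py 11 | head -2
python3 - <<'E'
from h import *
print([int(x) for x in load('side11')['im'].astype(float).sum(2)[208:226,293:298].mean(1)])
E
```

```text
[[-3.2, 1.3, 12.5]]
19.0333 [ 0.43609416 -0.14289727  0.13228131] [-3.1  2.4 12.1] 0.31067979034767534
[194, 188, 185, 210, 195, 285, 289, 303, 333, 140, 159, 151, 142, 77, 469, 449, 354, 309]
```

Settled force is 12 N, matching the "next click" value, but z=0.1323 barely covers 0.225 rad. Pushing on toward the stop to be sure the click has taken.

>>> step_arm --series '[[[0.0,0.0,0,-0.0015,0],[0.0,0.0,0,-0.003,0],[0.0,0.0,0,-0.003,0]]]'

```text
clock: 19.28
position: [0.4364, -0.1429, 0.1297]
ee_rot: [-0.056, 3.14, 0.001]
force: [-1.3, 2.1, 11.5]
width: 0.305
```

>>> step_arm --series '[[[0.0,0.0,0,-0.0015,0],[0.0,0.0,0,-0.002,0]]]'

```text
clock: 19.45
position: [0.4365, -0.1429, 0.1282]
ee_rot: [-0.056, 3.139, 0.002]
force: [-4.7, 1.7, 15.7]
width: 0.308
```

That is at or near the lower stop, well past 0.225. Raising the lever.

>>> step_arm --series '[[[0.0,-0.0005,0,0.005,0],[0.0,-0.001,0,0.01,0],[0.0,-0.001,0,0.015,0],[0.0,-0.001,0,0.02,0],[0.0,-0.0005,0,0.025,0],[0.0,0.0,0,0.03,0],[0.0,0.0005,0,0.034,0],[0.0,0.0006,0,0.0365,0],[0.0,0.0006,0,0.038,0],[0.0,0.0006,0,0.038,0]]]'

```text
clock: 20.28
position: [0.4371, -0.1428, 0.1659]
ee_rot: [-0.056, 3.139, 0.002]
force: [2.5, 1.6, -7.9]
width: 0.306
```

```bash
python3 foot.py 12 | head -2
python3 - <<'E'
from h import *
print([int(x) for x in load('side12')['im'].astype(float).sum(2)[208:226,293:298].mean(1)])
grab('wrist','wrist12')
E
```

```text
[[2.5, 1.6, -7.9]]
20.3333 [ 0.43712446 -0.14282865  0.16594013] [ 3.5  1.4 -8.7] 0.30575807057406834
[268, 273, 275, 277, 275, 277, 313, 355, 325, 140, 162, 151, 140, 71, 493, 494, 404, 350]
```

View pics/s12z.png

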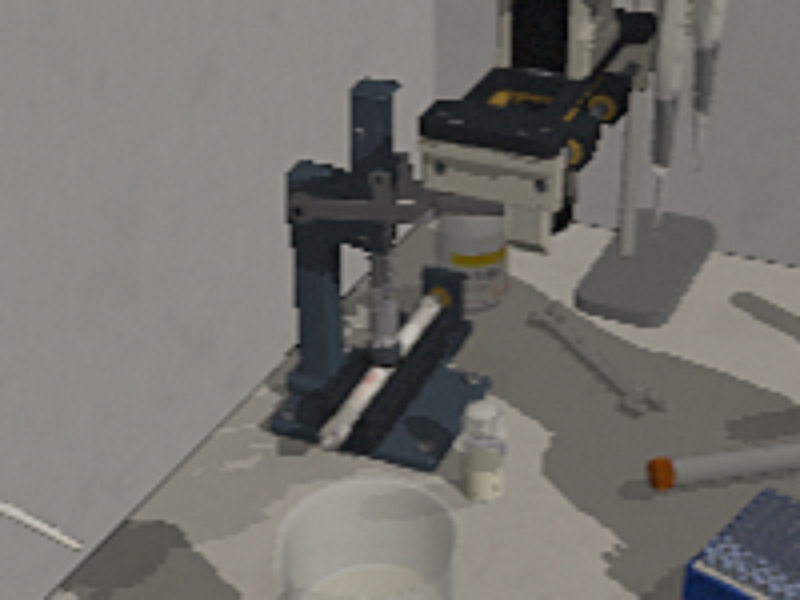

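The lever is against its upper stop at -8 N. The foot's image row is the same as after click 4, which confirms contact was at stroke 4. Releasing, then retreating straight up.

>>> step_arm --series '[[[0.0,0,0,-0.0003,0],[0.04,0,0,-0.0003,0],[0.06,0,0,-0.0003,0],[0.09,0,0,-0.0003,0],[0.09,0,0,-0.0003,0],[0.09,0,0,-0.0003,0],[0.09,0,0,-0.0003,0],[0.09,0,0,-0.0003,0],[0.09,0,0,-0.0003,0],[0.09,0,0,0.01,0],[0.09,0,0,0.03,0],[0.09,0,0,0.06,0],[0.09,0,0,0.1,0],[0.09,0,0,0.14,0],[0.09,0,0,0.18,0],[0.09,0.03,0,0.2,0],[0.09,0.06,0,0.21,0],[0.09,0.067,0,0.212,0],[0.09,0.067,0,0.212,0],[0.09,0.067,0,0.212,0]]]'

```text
clock: 22.05
position: [0.5035, -0.1429, 0.377]
ee_rot: [0.056, -3.141, -0.002]
force: [-0.3, -0.8, -0.2]
width: 0.979
```

```bash
python3 foot.py 13 | head -2
python3 - <<'E'
from h import *
grab('wrist','wrist13');z=load('wrist13');P=cloud(z);im=z['im'].astype(int)
k=np.zeros(im.shape[:2],np.uint8);k[70:150,290:350]=im[70:150,290:350].max(2)<48
k=cv2.morphologyEx(k,cv2.MORPH_OPEN,cv2.getStructuringElement(cv2.MORPH_ELLIPSE,(9,9)));v,u=np.nonzero(k);c=((u.min()+u.max())/2,(v.min()+v.max())/2)
print(c,ray(z,*c,.171),'top z',np.median(P[int(c[1])-2:int(c[1])+3,int(c[0])-2:int(c[0])+3,2]))
E
```

```text
[[-0.3, -0.8, -0.2]]
22.1 [ 0.50296735 -0.14304961  0.37700524] [-0.8 -0.1 -0.1] 0.9812390315731323
(np.float64(322.5), np.float64(111.5)) [ 0.43694679 -0.14309496  0.171     ] top z 0.18539441332290563
```

View pics/wrist13.png

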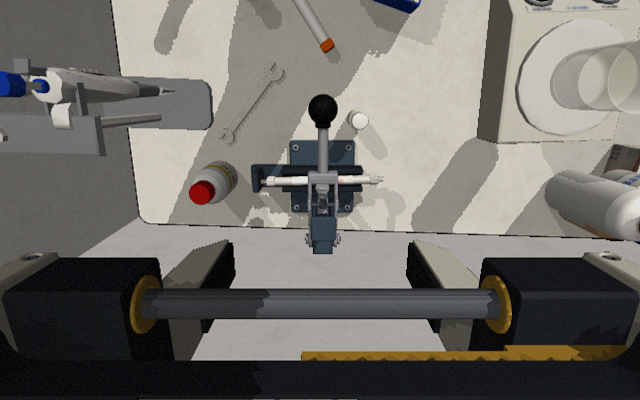

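View pics/s13z.png

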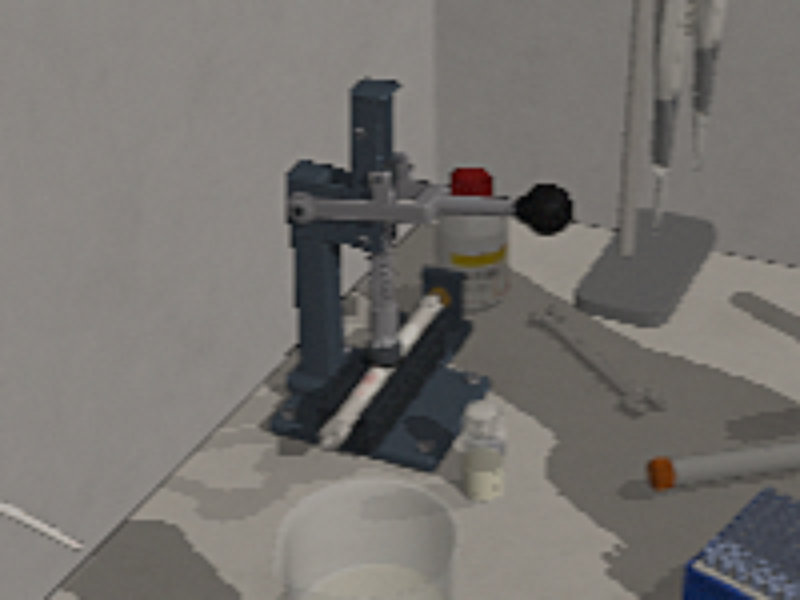

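The knob's top is at z=0.185, so the lever is fully raised. The column still spans the stop (262,180) to (381,181), the foot is on it, and the vial, bottle and spanner are where they were. Handing in.

```bash
python3 -c "
from h import *
print(arm.sign_off())"
```

```text
the job is handed in; nothing more can be done
None
```

The column is clamped against the end stop, held one click past first contact. The lever is raised, the gripper is clear, and I handed the job in at about 22 s of the 61 s allowed.

- **Column:** I pushed it about 27 mm along the cradle with the closed fingers, until the force rose to 10 N with almost no travel. The last wrist image shows it still against the stop plate.
- **Lever:** It started about 0.06 rad below fully raised, so I raised it first and then made five full strokes.
    - **Strokes 1–3:** settled at about 0.3–1.7 N, so the foot was still free.
    - **Stroke 4:** settled at about 7 N, the first contact.
    - **Stroke 5:** settled at about 12 N, the one extra click. The foot's image did not move between strokes 4 and 5.
- **Last checks:** The knob's top was at z = 0.185 m, which puts its centre at about 0.170 m against 0.171 m when fully raised. The force on the tool was near zero, and the vial, bottle and spanner look unmoved in the images.
- **Disagreements:**
    - Forces read while the lever was moving were about 2–5 N higher than the settled ones, so I went by the settled values.
    - The foot's drop on stroke 4 looked smaller in the image (about 1–3 mm) than the 4.7 mm expected, within what that coarse view can resolve.
    - The grip on the knob read 28 mm instead of 30 mm, and it slipped by up to 1 mm during the strokes.

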